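# Hold rebated frame stock in the sawing jig

### The job

Lay the rebated frame offcut in the sawing jig rebate down, its thick foot down on the bed in the groove between fence and strip, its bevel towards the open front of the jig and its end against the stop, without shifting the stop from where I set it or disturbing the pliers, pencil and glass cutter. Press it firmly down on the bed and against the fence at once with a diagonal push, and finish like that, still pushing: I will trim its free end at the saw slot while you hold it.

Things in the scene. Friction and masses are not known exactly. Their poses are not given: they have to be found in the camera images.
- stock: Workpiece: 150 mm dark wood frame moulding, about 0.14 kg, origin at its centre: y along it, x across (square back at +20 mm, sight edge at -20), z up (-18 to +18). Rebate cut from the lower sight edge, x -20 to -5, z -18 to -6, leaves a foot 25 wide. Upper sight edge has an 8 x 8 mm 45 degree bevel; between them it is upright, z -6 to +10: grip across the 40 mm there. Starts on its foot, any yaw.
- bevel_mid (a point): Middle of the bevel's sloping face on the workpiece (x -16, y 0, z +14 mm in its frame; axes as the workpiece's). A push square to the face runs to the workpiece's +x and down at 45 degrees.
- stock_end (a point): Centre of the workpiece's +y end, the end that belongs against the stop (axes as the workpiece's).
- jig: Sawing jig fixed on the bench, 100 (x) x 260 (y) mm; origin at the centre of its underside, z up, x from its open front to the fence, y along the fence to the stop. Bed top z = 18 mm, fence face x = 26, groove x -3 to 26. A saw slot cuts fence and strip at y = -43. With the workpiece right, its axes are parallel to the jig's (same directions) and its centre is at x 6, z 36 mm here.
- bed: The jig's plywood bed (same origin and axes as the jig), top at z = 18 mm, waxed: friction with the workpiece about 0.35.
- fence: The jig's fence (origin and axes as the jig): light wooden bar, 12 mm above the bed, x from 26 to 48 mm, whole length. The workpiece stands 24 mm higher, so a finger that grips its back can stay above the fence.
- strip: Locating strip (origin and axes as the jig): light wooden bar, 10.5 mm above the bed, x from -15 to -3 mm, whole length. It belongs under the rebate; with the workpiece the wrong way round the foot rides on it.
- stop_face (a point): Centre of the stop's face for the workpiece's end, 18 mm above the bed (axes as the jig's; the face looks to the jig's -y). The stop is an aluminium block, 16 mm long, in the groove at the jig's +y end; it bridges the fence, 27 mm above the bed, brass clamp screw to 37 mm. Held by about 35 N of friction; starts at jig y 75 to 100 mm.
- running_pliers: Red-handled pliers 56x144x14 mm lying on the bench in front of the jig; leave alone.
- pencil: Red pencil 7x153x7 mm lying in front of the jig; leave alone.
- glass_cutter: Brass glass cutter 13x136x13 mm lying beyond the workpiece; leave alone.
Mind the look-alikes: they are no part of the job. There is more than one size of the stock; the one meant has the size given above.

How it is judged (in metres and radians):
On the way:
1. the workpiece lies down in the groove, rebate over the strip (z of stock in the frame of jig between 0.033 and 0.0395 m and angle between stock's own z axis and vertical below 0.07 rad and angle between the y axis of stock and the y axis of jig, either way round below 0.09 rad and x of stock in the frame of jig between 0.001 and 0.009 m), for 0.2 s.
At the end, for the whole second after the job is handed in: Still pushed by the robot (4 N or more): 3 N or more on the fence and 5 N or more on the bed; foot in the groove, within 2.5 mm of seated height and 2 mm of the fence, level within 0.05 rad, parallel to the fence within 0.04 rad, end within 3 mm of the stop, at rest (contact force between stock and fence above 3 N and contact force between stock and bed above 5 N and (contact force between stock and the fingers above 4 N or contact force between stock and the arm above 4 N) and z of stock in the frame of jig between 0.033 and 0.0385 m and angle between stock's own z axis and vertical below 0.05 rad and angle between the y axis of stock and the y axis of jig, either way round below 0.04 rad and x of stock in the frame of jig above 0.004 m and y of stock_end in the frame of stop_face between -0.003 and 0.003 m and linear speed of stock below 0.02 m/s); the arm keeps its last pose, push and grip.
It fails at once if the stop was shifted more than 4 mm from its setting (distance of stop_face from where it was at the start of the episode above 0.004 m).
It fails at once if the pliers were disturbed (more than 15 mm) (distance of running_pliers from where it was at the start of the episode above 0.015 m).
It fails at once if the pencil was disturbed (more than 15 mm) (distance of pencil from where it was at the start of the episode above 0.015 m).
It fails at once if the glass cutter was disturbed (more than 15 mm) (distance of glass_cutter from where it was at the start of the episode above 0.015 m).
It also fails if it takes over 51 s, if anything falls off the work surface, if the arm or the gripper's body presses on something with over 40 N, if the wrist force passes 120 N, or if a joint passes its speed limit or range.

### The arm

A 6-joint arm with a two-finger parallel gripper is mounted at the origin on a cart in front of the work surface, level with it; the furniture and walls round the work are solid. World frame = base frame: x ahead of the robot, y to its left, z up, the work surface at z = 0. Lengths are in mm, angles in rad, forces in N, time in s.
With the tool pointing down it reaches from about 350 to 875 mm from the base axis. Payload 4.2 kg.
Tool frame: the origin (TCP) lies midway between the tips of the shut fingers; the grasp point (between the pads) lies 19 mm behind it; z points along the fingers, y is the line along which they close (so a half turn about z gives the same grasp; the last joint's range is limited). The gripper opens to 85 mm and grips with 20 to 120 N. Pads are 22 mm wide; open, the fingers measure 114 mm over their backs; the gripper's body (76 mm by 85 mm) begins 54 mm behind the grasp point. The pads swing forward as they close: fully open they stand 13 mm farther back than shut.
Start: joints at [1.491, 0.385, 0.008, 0, -1.194, -0.259], TCP at [207.689, 589.461, 231.312] pointing down, gripper open.
Joint ranges: [-3.14, 3.14], [-1.21, 2.06], [-1.07, 1.41], [-3.16, 2.05], [-2.99, -0.16], [-3.1, 3.1]. Speed limits (rad/s): [2.79, 2.79, 3.14, 3.14, 3.14, 3.14].

### API

Orientations are given as a unit quaternion [x, y, z, w].
In Python, from bench import arm gives the robot as it stands.
- The arm moves only by the tool send_rows, never from a script. Its argument "targets" is a list of rows, each an object of numbers: "gripper": the gripper command: -1 is fully open, 1 is shut, values between are in proportion; "x", "y", "z": the shift along the tool's x, y, z in cm; "ax", "ay", "az": the turn, a rotation vector about the tool's x, y, z in degrees. A call has 1 to 5 rows; each row shifts and turns the commanded pose from where the row before left it, along the tool's axes as they then stand; what a row does not reach is not made up. A row lasts 1/12 s, in which the tool goes at most 41.7 mm and 7.16 degrees, less where a joint would pass 70% of its speed; a pose out of reach is approached as far as the arm can. A call is refused whole if a number of a shift passes 4.17 or a number of a turn 7.16, either way. A call with a gripper value outside its range is refused whole. The fingers move at their own pace and stop on an object; the grip force is fixed at half the most. Time passes only in rows, so rows that do not move let the fingers close. It gives the time, the measured TCP pose, the force, the opening and the grip force at its end, in the units of the state.
- arm.read_state(): the state, without advancing time (a new reading comes with each control period).
- arm.get_image(name): name is "scene" or "top"; returns (picture, depth): 400x640x3 uint8, red, green, blue; 400x640 float32, mm along the optical axis (not along the pixel's ray), 0 where there is no reading.
- arm.camera_model(name): a dict with "fx", "fy", "cx", "cy" (pixels), "distortion" ([k1, k2, p1, p2, k3] as OpenCV has them; the pictures are not rectified), "cam_to_world" (4x4, takes a point from camera to world coordinates). Camera axes: x right, y down, z forward; pixel columns grow to the right and rows downward; lengths in mm; the calibration is good to about 2 mm. A picture is of the moment at which its call begins. camera_model takes no time and is no camera call.
- arm.job_done(): hands the job in; it is judged then, once.
Trained networks look in the newest picture that a camera, given by its name, has taken for a name from the list of things; names that differ only in an ending like _2 or _b are one class to them, and where a whole thing is asked for, a point or a joint stands for the part that bears it (a point fixed in the world has none). Each returns a list of dicts, best first, with "score" (0 to 1); they miss things now and then, are a little off and sometimes report something else, mostly with a low value. They report only what shows in the picture. A call takes as long as a camera call. They do not tell look-alikes from the thing itself.
- arm.boxes_of(camera, thing): "rect" ([left, top, width, height] in pixels, round what is visible of it).
The state is a dict: "clock": time; "joints": joint angles; "joint_vel": joint speeds; "joint_efforts": joint torques, N m; "position": TCP position; "ee_rot": TCP orientation; "contact_force": force on the tool from outside, world axes, zero at the start; "wrist_torque": the same for the moment, N m; "gripper_width": finger opening in mm; "grasp_force": force on a finger pad.
Only numpy, scipy, OpenCV 4.12 (cv2) and the standard library are available. Lean on these libraries where they do the work, as an engineer would, in place of code of your own. Each camera call takes 0.05 s, during which the arm holds its last target. There are 200 camera calls.

## Working session

There is one attempt and no reset: what is moved stays moved. The work goes in short steps, Python scripts to look and compute and a tool call to move; the robot and the scene stay as the last step left them, time stands still between calls to the robot, and variables do not carry over. Pictures are saved under pics/ and viewed, at most 10 in all, crops included, and the job is handed in when it is done.

Besides the shell and the picture viewer there is one more tool, called after "Request:" in YAML: its name, and indented under it one key for each argument. send_rows: Moves the arm, as the interface text tells. Its arguments: {"type":"object","properties":{"targets":{"type":"array"}},"required":["targets"]}

```bash
mkdir -p pics; cat > h.py <<'E'
import numpy as np, cv2
from bench import arm
from scipy.spatial.transform import Rotation as R
def cloud(name):
    p,d=arm.get_image(name); m=arm.camera_model(name)
    K=np.array([[m['fx'],0,m['cx']],[0,m['fy'],m['cy']],[0,0,1]]);D=np.array(m['distortion'])
    v,u=np.mgrid[0:400,0:640]
    n=cv2.undistortPoints(np.stack([u,v],-1).reshape(-1,1,2).astype(np.float64),K,D).reshape(400,640,2)
    P=np.concatenate([n*d[...,None],d[...,None]],-1)
    T=np.array(m['cam_to_world'])
    W=P@T[:3,:3].T+T[:3,3]; W[d==0]=np.nan
    return p,d,W
E
python3 - <<'E'
from h import *
s=arm.read_state();print(s)
for c in("top","scene"):
    p,d,W=cloud(c); cv2.imwrite(f'pics/{c}0.png',p[...,::-1]); np.save(f'pics/{c}.npy',W)
    print(c,np.round(arm.camera_model(c)['cam_to_world'],2).tolist())
    for t in("stock","jig","stop_face","fence","strip","running_pliers","pencil","glass_cutter"):
        print(t,[(round(b['score'],2),[int(x) for x in b['rect']]) for b in arm.boxes_of(c,t)][:4])
E
```

```text
{'clock': 0.0, 'joints': array([ 1.49059903e+00,  3.85563065e-01,  6.62057961e-03, -5.30653442e-04,
       -1.19398827e+00, -2.58600149e-01]), 'joint_vel': array([ 0.0001874 , -0.00011509, -0.00201407,  0.00111399, -0.00039299,
       -0.00024149]), 'joint_efforts': array([ 4.06829940e-04, -3.92294955e+01,  1.88401258e+01,  4.18608114e+00,
       -4.53083689e-03, -4.25014434e-06]), 'position': array([207.49975562, 588.92708915, 230.21090081]), 'ee_rot': array([ 9.85669215e-01, -1.68686098e-01, -1.50556992e-04,  1.08493752e-03]), 'contact_force': array([-0.61161715,  0.35589619,  0.01449853]), 'wrist_torque': array([-0.00612941, -0.00916939, -0.00891237]), 'grasp_force': 0.0, 'gripper_width': 85.74301896434824}
top [[-0.0, -1.0, 0.08, 451.24], [-1.0, 0.0, -0.01, 29.94], [0.01, -0.08, -1.0, 967.47], [0.0, 0.0, 0.0, 1.0]]
stock [(0.96, [280, 184, 43, 29])]
jig [(0.59, [335, 168, 111, 43])]
stop_face [(0.57, [351, 169, 6, 22])]
fence [(0.59, [338, 167, 108, 13])]
strip [(0.67, [341, 187, 103, 9])]
running_pliers [(0.71, [398, 253, 58, 26])]
pencil [(0.48, [362, 243, 28, 5])]
glass_cutter [(0.82, [250, 144, 50, 8])]
scene [[0.52, -0.58, 0.62, -190.53], [-0.85, -0.36, 0.38, -403.91], [0.0, -0.73, -0.69, 826.46], [0.0, 0.0, 0.0, 1.0]]
stock [(0.95, [300, 185, 27, 33]), (0.62, [232, 159, 41, 40])]
jig [(0.68, [339, 190, 128, 77])]
stop_face [(0.64, [363, 190, 12, 22])]
fence [(0.81, [352, 193, 114, 46])]
strip []
running_pliers [(0.93, [365, 284, 68, 32])]
pencil [(0.71, [336, 251, 63, 25])]
glass_cutter [(0.57, [296, 154, 50, 22])]
```

```bash
ls pics
```

```text
scene.npy
scene0.png
top.npy
top0.png
```

View pics/top0.png

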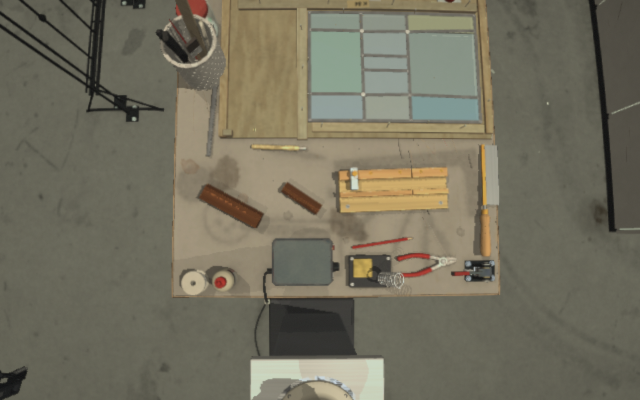

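View pics/scene0.png

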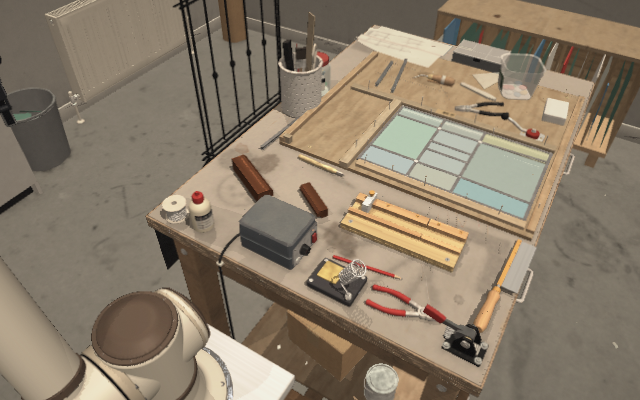

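Two candidates in the top view: the small bar at (301,198) and the larger one at (230,205). I'll measure both and the jig.

```bash
python3 - <<'E'
from h import *
W=np.load('pics/top.npy');p=cv2.imread('pics/top0.png')
def rep(u0,u1,v0,v1,zmin,zmax,n):
    B=W[v0:v1,u0:u1].reshape(-1,3);B=B[(B[:,2]>zmin)&(B[:,2]<zmax)]
    r=cv2.minAreaRect(B[:,:2].astype(np.float32));print(n,len(B),np.round(r[0],1),np.round(r[1],1),round(r[2],2),'z pct',np.round(np.percentile(B[:,2],[5,50,95,100]),1))
    return B
print('bench z',np.nanmedian(W[215:235,330:345,2]), np.nanmedian(W[160:180,220:240,2]))
rep(270,335,172,222,18,60,'small'); rep(190,270,175,235,18,60,'large')
rep(330,455,160,220,24,80,'jig>24');rep(330,455,160,220,10,80,'jig>10');rep(345,363,160,195,36,80,'stop')
S=np.load('pics/scene.npy')
def reps(u0,u1,v0,v1,zmin,zmax,n):
    B=S[v0:v1,u0:u1].reshape(-1,3);B=B[(B[:,2]>zmin)&(B[:,2]<zmax)]
    r=cv2.minAreaRect(B[:,:2].astype(np.float32));print(n,len(B),np.round(r[0],1),np.round(r[1],1),round(r[2],2),np.round(np.percentile(B[:,2],[5,50,95,100]),1))
reps(293,332,178,222,25,60,'s small');reps(226,278,150,205,25,60,'s large');reps(355,378,185,215,36,80,'s stop')
a=cv2.resize(p[170:235,190:330],None,fx=5.7,fy=4.5*1.26,interpolation=cv2.INTER_CUBIC)
cv2.imwrite('pics/crop1.png',a)
q=cv2.imread('pics/scene0.png')
b=cv2.resize(q[145:275,225:475],None,fx=3.2,fy=3.2,interpolation=cv2.INTER_CUBIC);cv2.imwrite('pics/crop2.png',b)
# z map across jig columns
for u in (400,420): print(u,[(v,*[int(x) for x in W[v,u]]) for v in range(162,216,2)])
for v in (173,183): print(v,[(u,*[int(round(x)) for x in W[v,u]]) for u in range(334,366,2)])
E
```

```text
bench z 0.08233749742691998 0.2544926017462785
small 485 [531.3  37.3] [100.1  26.8] 56.15 z pct [20.4 24.2 27.3 30. ]
large 1138 [513.4 202.1] [151.6  40.3] 62.23 z pct [29.8 36.2 38.9 42.8]
jig>24 1662 [ 552.6 -180.2] [ 97.  258.3] 0.42 z pct [26.5 29.9 44.2 58.7]
jig>10 4489 [ 552.7 -181.1] [102.2 258.8] 1.98 z pct [15.9 19.7 32.8 58.7]
stop 162 [575.8 -85.2] [49.6 16.2] 2.09 z pct [40.1 44.3 56.6 58.7]
s small 21 [527.4  34.7] [92.1 21.9] 57.0 [25.  25.3 26.5 26.7]
s large 722 [510.6 200.1] [155.1  41.8] 62.09 [27.7 34.4 37.3 40.3]
s stop 140 [572.7 -85.8] [52. 17.] 2.55 [37.6 43.  54.  56.7]
400 [(162, 620, -203, 0), (164, 614, -203, 1), (166, 610, -203, 0), (168, 600, -196, 29), (170, 595, -196, 29), (172, 590, -195, 33), (174, 585, -195, 31), (176, 581, -195, 31), (178, 578, -198, 17), (180, 573, -198, 19), (182, 568, -199, 14), (184, 563, -198, 17), (186, 559, -198, 15), (188, 553, -197, 20), (190, 548, -195, 27), (192, 543, -195, 27), (194, 538, -194, 31), (196, 534, -197, 19), (198, 530, -198, 15), (200, 525, -197, 18), (202, 520, -197, 18), (204, 515, -197, 18), (206, 511,
[... 675 characters left out ...]
 492, -249, 1)]
173 [(334, 593, -42, -1), (336, 592, -46, 2), (338, 591, -50, 11), (340, 588, -53, 30), (342, 588, -58, 30), (344, 588, -63, 33), (346, 588, -68, 31), (348, 588, -72, 33), (350, 588, -77, 32), (352, 585, -79, 55), (354, 584, -83, 57), (356, 585, -88, 54), (358, 588, -96, 31), (360, 588, -100, 32), (362, 588, -105, 31), (364, 589, -110, 29)]
183 [(334, 568, -41, 1), (336, 568, -46, 1), (338, 568, -51, -1), (340, 566, -54, 19), (342, 566, -59, 18), (344, 566, -63, 23), (346, 566, -69, 17), (348, 566, -74, 15), (350, 565, -78, 23), (352, 563, -80, 45), (354, 562, -84, 48), (356, 563, -89, 43), (358, 563, -94, 44), (360, 566, -102, 19), (362, 566, -106, 21), (364, 566, -111, 19)]
```

View pics/crop2.png

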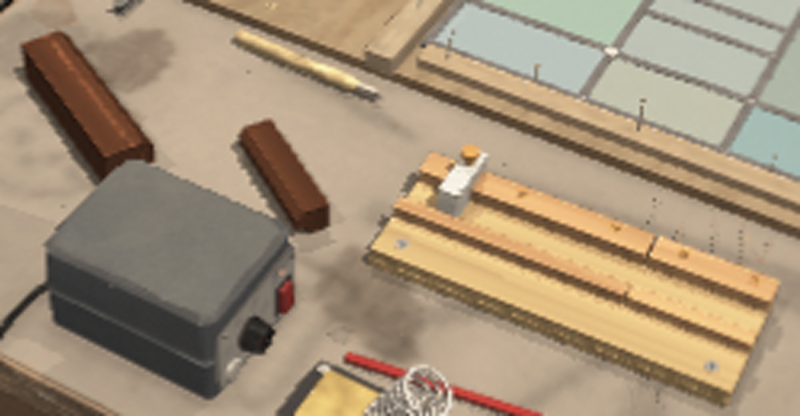

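View pics/crop1.png

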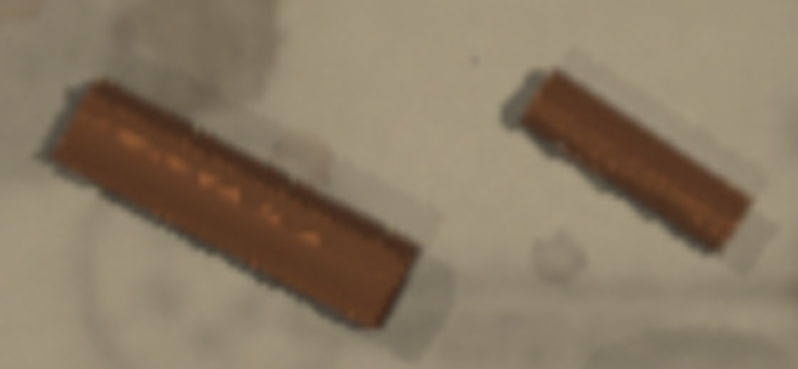

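The large bar at (230,205) measures 151.6 × 40.3 × 36 mm, so it is the workpiece. The small one at (301,198), about 100 × 27 × 24 mm, is the look-alike. The crops show the workpiece with a dark bevel strip along its far (upper-right) edge. They also show the jig's fence at the far side, its stop at the left end, and the strip nearer the front. Next I'll fit exact poses with height models.

```bash
cat > fit.py <<'E'
from h import *
from scipy.optimize import minimize
def loc(q,B):
    c,s=np.cos(q[2]),np.sin(q[2]); d=B[:,:2]-q[:2]; return d[:,0]*c+d[:,1]*s, -d[:,0]*s+d[:,1]*c
def mj(q,B):
    x,y=loc(q,B); h=np.where((abs(x)<50)&(abs(y)<130),18.,0)
    i=abs(y)<130; h[i&(x>26)&(x<48)]=30; h[i&(x>-15)&(x<-3)]=28.5
    h[(x>-3)&(x<48)&(y>q[3])&(y<q[3]+16)]=45; return h
def ms(q,B):
    x,y=loc(q,B); i=(abs(x)<20)&(abs(y)<75); return np.where(i,np.minimum(36,28+(x+20)),0.)
def fit(W,box,m,q0,dz0):
    lo,hi=box;B=W.reshape(-1,3);B=B[(B[:,0]>lo[0])&(B[:,0]<hi[0])&(B[:,1]>lo[1])&(B[:,1]<hi[1])&(B[:,2]>-10)&(B[:,2]<65)]
    f=lambda q:np.mean(np.minimum(abs(B[:,2]-m(q,B)),12))
    best=None
    for r in range(4):
        st=np.array(q0)+np.random.default_rng(r).normal(0,1,len(q0))*np.array([2,2,.01,2][:len(q0)])
        n=len(st);sim=np.vstack([st]+[st+np.eye(n)[k]*[4,4,.03,4][k] for k in range(n)])
        o=minimize(f,st,method='Nelder-Mead',options=dict(initial_simplex=sim,maxiter=600))
        if best is None or o.fun<best.fun:best=o
    return np.round(best.x,3),round(best.fun,3)
E
python3 - <<'E'
from fit import *
for c in('top','scene'):
    W=np.load(f'pics/{c}.npy')
    print(c,'jig',fit(W,((480,-330),(620,-30)),mj,[552,-181,.03,87],0))
    for y in(2.64,-.5): print('stock',y,fit(W,((420,110),(600,290)),ms,[512,201,y],0))
E
```

```text
top jig (array([ 5.52193e+02, -1.82222e+02,  3.70000e-02,  8.79180e+01]), np.float64(1.65))
stock 2.64 (array([513.849, 202.875,   2.656]), np.float64(1.46))
stock -0.5 (array([ 5.12588e+02,  2.03894e+02, -4.74000e-01]), np.float64(1.683))
scene jig (array([ 5.52314e+02, -1.83474e+02,  3.30000e-02,  8.98980e+01]), np.float64(3.218))
stock 2.64 (array([511.304, 199.46 ,   2.642]), np.float64(2.558))
stock -0.5 (array([ 5.09998e+02,  2.00185e+02, -4.91000e-01]), np.float64(2.608))
```

Request:
send_rows:
  targets:
    - {"gripper": -1,"az": -7}
    - {"gripper": -1,"az": -7}
    - {"gripper": -1,"az": -7}

```text
$.targets[0]: bad value
```

```bash
cat > plan.py <<'E'
import sys,json
from h import *
# usage: plan.py x y z yaw_deg nrows grip ; tool kept pointing down, yaw = direction of tool x
def plan(x,y,z,yaw,n,g,turn=None):
    s=arm.read_state(); p=np.array(s['position']); Q=R.from_quat(s['ee_rot']); 
    Y=np.radians(yaw); tx=np.array([np.cos(Y),np.sin(Y),0]); tz=np.array([0,0,-1.]); ty=np.cross(tz,tx)
    T=R.from_matrix(np.stack([tx,ty,tz],1)); rv=(Q.inv()*T).as_rotvec(degrees=True)
    rows=[]; d=np.array([x,y,z])
    for k in range(n):
        st=np.round(Q.inv().apply((d-p)/(n-k))/10,2); rv=(Q.inv()*T).as_rotvec(degrees=True); a=np.round(rv/(n-k),1)
        p=p+Q.apply(st*10); Q=Q*R.from_rotvec(a,degrees=True)
        rows.append(dict(gripper=g,x=st[0],y=st[1],z=st[2],ax=a[0],ay=a[1],az=a[2]))
    print('now',np.round(s['position'],1),'F',np.round(s['contact_force'],1),'w',round(s['gripper_width'],1),'t',s['clock'])
    for i in range(0,n,5): print(json.dumps([{k:float(v) for k,v in r.items()} for r in rows[i:i+5]]))
if __name__=='__main__':
    a=[float(v) for v in sys.argv[1:]]; plan(*a[:4],int(a[4]),a[5])
E
python3 plan.py 512.6 201.2 110 61.8 15 -1
```

```text
now [207.7 589.5 231.4] F [-1.4  0.4 -0.2] w 85.4 t 0.9
[{"gripper": -1.0, "x": 2.78, "y": 1.77, "z": 0.81, "ax": -0.0, "ay": -0.0, "az": -5.4}, {"gripper": -1.0, "x": 2.6, "y": 2.02, "z": 0.81, "ax": -0.0, "ay": -0.0, "az": -5.4}, {"gripper": -1.0, "x": 2.4, "y": 2.25, "z": 0.81, "ax": -0.0, "ay": -0.0, "az": -5.4}, {"gripper": -1.0, "x": 2.17, "y": 2.47, "z": 0.81, "ax": -0.0, "ay": -0.0, "az": -5.4}, {"gripper": -1.0, "x": 1.93, "y": 2.66, "z": 0.81, "ax": -0.0, "ay": -0.0, "az": -5.4}]
[{"gripper": -1.0, "x": 1.67, "y": 2.83, "z": 0.81, "ax": -0.0, "ay": -0.0, "az": -5.4}, {"gripper": -1.0, "x": 1.4, "y": 2.98, "z": 0.81, "ax": -0.0, "ay": -0.0, "az": -5.4}, {"gripper": -1.0, "x": 1.11, "y": 3.1, "z": 0.81, "ax": -0.0, "ay": -0.0, "az": -5.4}, {"gripper": -1.0, "x": 0.82, "y": 3.19, "z": 0.81, "ax": -0.0, "ay": -0.0, "az": -5.4}, {"gripper": -1.0, "x": 0.51, "y": 3.25, "z": 0.81, "ax": -0.0, "ay": -0.0, "az": -5.4}]
[{"gripper": -1.0, "x": 0.2, "y": 3.29, "z": 0.81, "ax": -0.0, "ay": -0.0, "az": -5.4}, {"gripper": -1.0, "x": -0.1, "y": 3.29, "z": 0.81, "ax": -0.0, "ay": -0.0, "az": -5.5}, {"gripper": -1.0, "x": -0.42, "y": 3.26, "z": 0.8, "ax": -0.0, "ay": -0.0, "az": -5.4}, {"gripper": -1.0, "x": -0.73, "y": 3.21, "z": 0.81, "ax": -0.0, "ay": -0.0, "az": -5.5}, {"gripper": -1.0, "x": -1.03, "y": 3.13, "z": 0.8, "ax": -0.0, "ay": -0.0, "az": -5.4}]
```

Request:
send_rows:
  targets:
    - {"gripper": -1,"x": 2.8,"y": 1.8,"z": 0.8,"ax": 0,"ay": 0,"az": -5.4}
    - {"gripper": -1,"x": 2.6,"y": 2.0,"z": 0.8,"ax": 0,"ay": 0,"az": -5.4}
    - {"gripper": -1,"x": 2.4,"y": 2.2,"z": 0.8,"ax": 0,"ay": 0,"az": -5.4}
    - {"gripper": -1,"x": 2.2,"y": 2.5,"z": 0.8,"ax": 0,"ay": 0,"az": -5.4}
    - {"gripper": -1,"x": 1.9,"y": 2.7,"z": 0.8,"ax": 0,"ay": 0,"az": -5.4}

```text
clock: 1.32
position: [310.2, 458.5, 191.1]
ee_rot: [0.998, 0.069, 0.0, -0.0]
contact_force: [1.0, 1.3, -0.0]
gripper_width: 85.3
grasp_force: 0.0
```

Request:
send_rows:
  targets:
    - {"gripper": -1,"x": 1.7,"y": 2.8,"z": 0.8,"ax": 0,"ay": 0,"az": -5.4}
    - {"gripper": -1,"x": 1.4,"y": 3.0,"z": 0.8,"ax": 0,"ay": 0,"az": -5.4}
    - {"gripper": -1,"x": 1.1,"y": 3.1,"z": 0.8,"ax": 0,"ay": 0,"az": -5.4}
    - {"gripper": -1,"x": 0.8,"y": 3.2,"z": 0.8,"ax": 0,"ay": 0,"az": -5.4}
    - {"gripper": -1,"x": 0.5,"y": 3.2,"z": 0.8,"ax": 0,"ay": 0,"az": -5.4}

```text
clock: 1.73
position: [411.7, 329.3, 151.3]
ee_rot: [0.954, 0.3, 0.0, -0.0]
contact_force: [0.2, 0.7, -0.2]
gripper_width: 85.3
grasp_force: 0.0
```

Request:
send_rows:
  targets:
    - {"gripper": -1,"x": 0.2,"y": 3.3,"z": 0.8,"ax": 0,"ay": 0,"az": -5.4}
    - {"gripper": -1,"x": -0.1,"y": 3.3,"z": 0.8,"ax": 0,"ay": 0,"az": -5.4}
    - {"gripper": -1,"x": -0.4,"y": 3.3,"z": 0.8,"ax": 0,"ay": 0,"az": -5.4}
    - {"gripper": -1,"x": -0.7,"y": 3.2,"z": 0.8,"ax": 0,"ay": 0,"az": -5.4}
    - {"gripper": -1,"x": -1.0,"y": 3.1,"z": 0.8,"ax": 0,"ay": 0,"az": -5.4}

```text
clock: 2.15
position: [513.9, 200.1, 111.2]
ee_rot: [0.858, 0.514, 0.0, 0.0]
contact_force: [1.0, 1.0, 0.3]
gripper_width: 85.6
grasp_force: 0.0
```

```bash
sleep 0; python3 plan.py 512.6 201.2 11 61.8 5 -1; python3 -c "
from h import *
s=arm.read_state();print(s['joints'],R.from_quat(s['ee_rot']).as_matrix()[:,0])"
```

```text
now [513.9 200.1 111.2] F [1.  1.  0.3] w 85.6 t 2.15
[{"gripper": -1.0, "x": 0.01, "y": -0.03, "z": 2.0, "ax": 0.0, "ay": -0.0, "az": 0.0}, {"gripper": -1.0, "x": 0.0, "y": -0.04, "z": 2.01, "ax": 0.0, "ay": -0.0, "az": 0.0}, {"gripper": -1.0, "x": 0.01, "y": -0.03, "z": 2.0, "ax": 0.0, "ay": -0.0, "az": 0.0}, {"gripper": -1.0, "x": 0.0, "y": -0.04, "z": 2.01, "ax": 0.0, "ay": -0.0, "az": 0.0}, {"gripper": -1.0, "x": 0.01, "y": -0.03, "z": 2.0, "ax": 0.0, "ay": -0.0, "az": 0.1}]
[ 6.65356041e-01  3.79158543e-01 -3.35656913e-01  1.56928202e-04
 -8.55334335e-01  1.98514408e+00] [4.71498685e-01 8.81866596e-01 5.44106917e-04]
```

Request:
send_rows:
  targets:
    - {"gripper": -1,"x": 0,"y": -0.1,"z": 2.5,"ax": 0,"ay": 0,"az": 0}
    - {"gripper": -1,"x": 0,"y": -0.1,"z": 2.5,"ax": 0,"ay": 0,"az": 0}
    - {"gripper": -1,"x": 0,"y": 0,"z": 2.5,"ax": 0,"ay": 0,"az": 0}
    - {"gripper": -1,"x": 0,"y": 0,"z": 2.0,"ax": 0,"ay": 0,"az": 0}
    - {"gripper": -1,"x": 0,"y": 0,"z": 0.5,"ax": 0,"ay": 0,"az": 0}

```text
clock: 2.57
position: [509.4, 200.9, 8.2]
ee_rot: [0.859, 0.512, -0.003, 0.0]
contact_force: [-0.7, -0.3, -0.1]
gripper_width: 85.6
grasp_force: 0.0
```

Request:
send_rows:
  targets:
    - {"gripper": 1,"x": 0,"y": 0,"z": 0,"ax": 0,"ay": 0,"az": 0}
    - {"gripper": 1,"x": 0,"y": 0,"z": 0,"ax": 0,"ay": 0,"az": 0}
    - {"gripper": 1,"x": 0,"y": 0,"z": 0,"ax": 0,"ay": 0,"az": 0}
    - {"gripper": 1,"x": 0,"y": 0,"z": 0,"ax": 0,"ay": 0,"az": 0}
    - {"gripper": 1,"x": 0,"y": 0,"z": 0,"ax": 0,"ay": 0,"az": 0}

```text
clock: 2.98
position: [512.4, 203.3, 13.3]
ee_rot: [0.859, 0.512, 0.002, -0.0]
contact_force: [0.1, 0.5, 4.0]
gripper_width: 38.9
grasp_force: 62.1
```

Request:
send_rows:
  targets:
    - {"gripper": 1,"x": 0,"y": 0,"z": 0,"ax": 0,"ay": 0,"az": 0}
    - {"gripper": 1,"x": 0,"y": 0,"z": 0,"ax": 0,"ay": 0,"az": 0}
    - {"gripper": 1,"x": 0,"y": 0,"z": 0,"ax": 0,"ay": 0,"az": 0}
    - {"gripper": 1,"x": 0,"y": 0,"z": 0,"ax": 0,"ay": 0,"az": 0}
    - {"gripper": 1,"x": 0,"y": 0,"z": 0,"ax": 0,"ay": 0,"az": 0}

```text
clock: 3.4
position: [512.4, 203.3, 13.3]
ee_rot: [0.859, 0.512, 0.002, -0.0]
contact_force: [-0.4, 0.1, 6.2]
gripper_width: 38.4
grasp_force: 62.2
```

Request:
send_rows:
  targets:
    - {"gripper": 1,"x": 0,"y": 0,"z": -1,"ax": 0,"ay": 0,"az": 0}
    - {"gripper": 1,"x": 0,"y": 0,"z": -2,"ax": 0,"ay": 0,"az": 0}
    - {"gripper": 1,"x": 0,"y": 0,"z": -3,"ax": 0,"ay": 0,"az": 0}
    - {"gripper": 1,"x": 0,"y": 0,"z": -3,"ax": 0,"ay": 0,"az": 0}
    - {"gripper": 1,"x": 0,"y": 0,"z": 0,"ax": 0,"ay": 0,"az": 0}

```text
clock: 3.82
position: [514.5, 204.3, 108.0]
ee_rot: [0.859, 0.513, 0.006, 0.0]
contact_force: [0.8, 1.3, -0.0]
gripper_width: 38.6
grasp_force: 61.3
```

```bash
python3 - <<'E'
from h import *
p,d,W=cloud('scene');cv2.imwrite('pics/s1.png',cv2.resize(p[100:240,160:360,::-1],None,fx=4,fy=4,interpolation=cv2.INTER_CUBIC))
# target: stock centre at jig (4, stopy-75-8)
q=[552.2,-182.8,.035]
c,s=np.cos(q[2]),np.sin(q[2])
for x,y in((4,6),): print(q[0]+c*x-s*y,q[1]+s*x+c*y)
E
python3 plan.py 556 -176.6 100 -88 24 1
```

```text
555.987593122468 -176.66370320644174
now [512.9 203.6 105.3] F [-0.3  0.5 -1.2] w 38.5 t 3.8667
[{"gripper": 1.0, "x": -1.31, "y": 0.91, "z": 0.02, "ax": -0.0, "ay": -0.0, "az": 6.2}, {"gripper": 1.0, "x": -1.2, "y": 1.05, "z": 0.02, "ax": -0.0, "ay": -0.0, "az": 6.2}, {"gripper": 1.0, "x": -1.08, "y": 1.17, "z": 0.02, "ax": -0.0, "ay": -0.0, "az": 6.2}, {"gripper": 1.0, "x": -0.95, "y": 1.28, "z": 0.02, "ax": -0.0, "ay": -0.0, "az": 6.2}, {"gripper": 1.0, "x": -0.81, "y": 1.38, "z": 0.01, "ax": -0.0, "ay": -0.0, "az": 6.2}]
[{"gripper": 1.0, "x": -0.65, "y": 1.45, "z": 0.02, "ax": -0.0, "ay": -0.0, "az": 6.2}, {"gripper": 1.0, "x": -0.49, "y": 1.52, "z": 0.01, "ax": -0.0, "ay": -0.0, "az": 6.2}, {"gripper": 1.0, "x": -0.32, "y": 1.56, "z": 0.02, "ax": -0.0, "ay": -0.0, "az": 6.2}, {"gripper": 1.0, "x": -0.15, "y": 1.59, "z": 0.01, "ax": -0.0, "ay": -0.0, "az": 6.3}, {"gripper": 1.0, "x": 0.02, "y": 1.59, "z": 0.02, "ax": -0.0, "ay": -0.0, "az": 6.2}]
[{"gripper": 1.0, "x": 0.19, "y": 1.58, "z": 0.01, "ax": -0.0, "ay": -0.0, "az": 6.3}, {"gripper": 1.0, "x": 0.37, "y": 1.55, "z": 0.0
[... 359 characters left out ...]
ay": 0.0, "az": 6.2}, {"gripper": 1.0, "x": 1.12, "y": 1.14, "z": 0.02, "ax": -0.0, "ay": 0.0, "az": 6.3}, {"gripper": 1.0, "x": 1.23, "y": 1.01, "z": 0.02, "ax": -0.1, "ay": 0.0, "az": 6.2}, {"gripper": 1.0, "x": 1.34, "y": 0.87, "z": 0.02, "ax": -0.0, "ay": 0.0, "az": 6.3}, {"gripper": 1.0, "x": 1.42, "y": 0.72, "z": 0.02, "ax": -0.1, "ay": 0.0, "az": 6.2}]
[{"gripper": 1.0, "x": 1.5, "y": 0.56, "z": 0.02, "ax": -0.0, "ay": 0.0, "az": 6.3}, {"gripper": 1.0, "x": 1.55, "y": 0.4, "z": 0.02, "ax": -0.1, "ay": 0.0, "az": 6.2}, {"gripper": 1.0, "x": 1.58, "y": 0.22, "z": 0.01, "ax": -0.0, "ay": 0.0, "az": 6.3}, {"gripper": 1.0, "x": 1.59, "y": 0.05, "z": 0.02, "ax": -0.1, "ay": 0.0, "az": 6.2}]
```

View pics/s1.png

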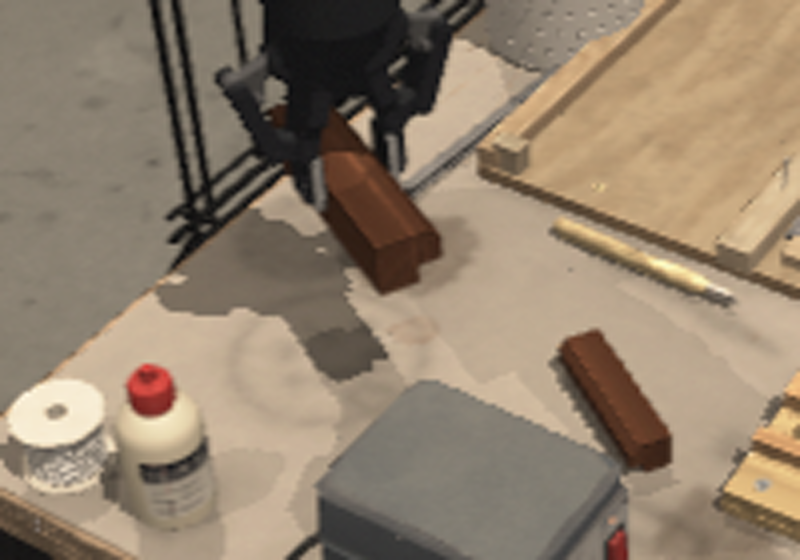

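The picture shows the workpiece held level in the gripper. The rebate notch at crop (425,255) is on the far side, under the bevel, which matches the fit. Now I'll carry it over.

Request:
send_rows:
  targets:
    - {"gripper": 1,"x": -1.3,"y": 0.9,"z": 0,"ax": 0,"ay": 0,"az": 6.2}
    - {"gripper": 1,"x": -1.2,"y": 1.0,"z": 0,"ax": 0,"ay": 0,"az": 6.2}
    - {"gripper": 1,"x": -1.1,"y": 1.2,"z": 0,"ax": 0,"ay": 0,"az": 6.2}
    - {"gripper": 1,"x": -1.0,"y": 1.3,"z": 0,"ax": 0,"ay": 0,"az": 6.2}
    - {"gripper": 1,"x": -0.8,"y": 1.4,"z": 0,"ax": 0,"ay": 0,"az": 6.2}

```text
clock: 4.28
position: [518.5, 121.4, 100.4]
ee_rot: [0.965, 0.261, -0.001, 0.0]
contact_force: [-0.6, 0.1, -1.4]
gripper_width: 38.6
grasp_force: 61.4
```

Request:
send_rows:
  targets:
    - {"gripper": 1,"x": -0.6,"y": 1.5,"z": 0,"ax": 0,"ay": 0,"az": 6.2}
    - {"gripper": 1,"x": -0.5,"y": 1.5,"z": 0,"ax": 0,"ay": 0,"az": 6.2}
    - {"gripper": 1,"x": -0.3,"y": 1.6,"z": 0,"ax": 0,"ay": 0,"az": 6.2}
    - {"gripper": 1,"x": -0.2,"y": 1.6,"z": 0,"ax": 0,"ay": 0,"az": 6.2}
    - {"gripper": 1,"x": 0,"y": 1.6,"z": 0,"ax": 0,"ay": 0,"az": 6.2}

```text
clock: 4.7
position: [527.8, 41.7, 100.4]
ee_rot: [1.0, -0.007, -0.001, 0.0]
contact_force: [0.7, -0.4, -1.4]
gripper_width: 38.8
grasp_force: 61.4
```

Request:
send_rows:
  targets:
    - {"gripper": 1,"x": 0.2,"y": 1.6,"z": 0,"ax": 0,"ay": 0,"az": 6.2}
    - {"gripper": 1,"x": 0.4,"y": 1.6,"z": 0,"ax": 0,"ay": 0,"az": 6.2}
    - {"gripper": 1,"x": 0.5,"y": 1.5,"z": 0,"ax": 0,"ay": 0,"az": 6.2}
    - {"gripper": 1,"x": 0.7,"y": 1.4,"z": 0,"ax": 0,"ay": 0,"az": 6.2}
    - {"gripper": 1,"x": 0.8,"y": 1.4,"z": 0,"ax": 0,"ay": 0,"az": 6.2}

```text
clock: 5.12
position: [536.8, -37.8, 100.3]
ee_rot: [0.962, -0.274, -0.001, 0.0]
contact_force: [0.1, 0.3, -0.6]
gripper_width: 38.5
grasp_force: 61.4
```

Request:
send_rows:
  targets:
    - {"gripper": 1,"x": 1.0,"y": 1.2,"z": 0,"ax": 0,"ay": 0,"az": 6.2}
    - {"gripper": 1,"x": 1.1,"y": 1.1,"z": 0,"ax": 0,"ay": 0,"az": 6.2}
    - {"gripper": 1,"x": 1.2,"y": 1.0,"z": 0,"ax": 0,"ay": 0,"az": 6.2}
    - {"gripper": 1,"x": 1.3,"y": 0.9,"z": 0,"ax": 0,"ay": 0,"az": 6.2}
    - {"gripper": 1,"x": 1.4,"y": 0.7,"z": 0,"ax": 0,"ay": 0,"az": 6.2}

```text
clock: 5.53
position: [546.0, -115.3, 100.3]
ee_rot: [0.854, -0.521, -0.001, 0.001]
contact_force: [-0.5, 0.1, -0.6]
gripper_width: 38.6
grasp_force: 61.4
```

Request:
send_rows:
  targets:
    - {"gripper": 1,"x": 1.5,"y": 0.6,"z": 0,"ax": 0,"ay": 0,"az": 6.2}
    - {"gripper": 1,"x": 1.5,"y": 0.4,"z": 0,"ax": 0,"ay": 0,"az": 6.2}
    - {"gripper": 1,"x": 1.6,"y": 0.2,"z": 0,"ax": 0,"ay": 0,"az": 6.2}
    - {"gripper": 1,"x": 1.6,"y": 0.0,"z": 0,"ax": 0,"ay": 0,"az": 6.2}
    - {"gripper": 1,"x": 0,"y": 0,"z": 0,"ax": 0,"ay": 0,"az": 0}

```text
clock: 5.95
position: [554.6, -179.8, 100.1]
ee_rot: [0.722, -0.692, -0.001, 0.001]
contact_force: [-0.8, 0.6, -0.5]
gripper_width: 38.6
grasp_force: 61.4
```

```bash
python3 - <<'E'
from h import *
p,d,W=cloud('top');s=arm.read_state();print(s['joints'],s['position'],R.from_quat(s['ee_rot']).as_matrix()[:,0],s['contact_force'])
cv2.imwrite('pics/t2.png',cv2.resize(p[130:290,320:480,::-1],None,fx=3.6,fy=3.6,interpolation=cv2.INTER_CUBIC))
p,d,S=cloud('scene');cv2.imwrite('pics/s2.png',cv2.resize(p[120:300,310:510,::-1],None,fx=3.3,fy=3.3,interpolation=cv2.INTER_CUBIC))
np.save('pics/top2.npy',W);np.save('pics/scene2.npy',S)
E
python3 plan.py 556 -176.7 70 -88 3 1
```

```text
[-3.43164639e-02  4.39286202e-01 -2.67560401e-01 -6.62949946e-04
 -8.66426188e-01  8.17964167e-02] [ 554.37742302 -178.77536605  100.15280655] [ 4.70318082e-02 -9.98893144e-01 -7.04779354e-04] [ 0.98367479  0.61344464 -1.54416471]
now [ 554.4 -178.   100.3] F [-0.1  1.1 -1.2] w 38.8 t 6.05
[{"gripper": 1.0, "x": -0.04, "y": -0.06, "z": 1.01, "ax": 0.0, "ay": 0.0, "az": 0.3}, {"gripper": 1.0, "x": -0.04, "y": -0.06, "z": 1.01, "ax": 0.1, "ay": 0.0, "az": 0.2}, {"gripper": 1.0, "x": -0.05, "y": -0.05, "z": 1.01, "ax": 0.0, "ay": 0.0, "az": 0.3}]
```

View pics/s2.png

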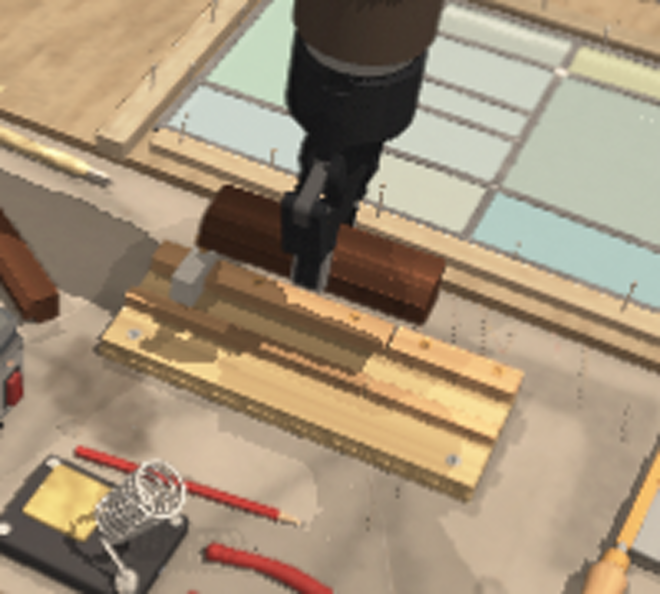

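The workpiece is level above the jig, with its sight edge to the front and the stop off its left end. I'll measure where it sits in the grip.

```bash
python3 - <<'E'
from h import *
for c in('top2','scene2'):
    W=np.load(f'pics/{c}.npy').reshape(-1,3)
    B=W[(abs(W[:,0]-554)<60)&(abs(W[:,1]+178)<110)&(W[:,2]>105)&(W[:,2]<128)]
    B2=B[abs(B[:,1]+178)>48]
    for s in(B2[B2[:,1]>-178],B2[B2[:,1]<-178]):
        if len(s): print(c,len(s),'x',np.round(np.percentile(s[:,0],[2,50,98]),1),'y',np.round(np.percentile(s[:,1],[1,50,99]),1),'z',np.round(np.percentile(s[:,2],[5,50,95]),1))
E
```

```text
top2 71 x [532.8 540.4 549.3] y [-129.9 -121.6 -110.5] z [113.5 121.3 125.3]
scene2 247 x [528.9 542.4 569.4] y [-129.1 -115.8 -101.5] z [107.5 120.6 123.2]
scene2 266 x [535.2 548.4 575.5] y [-252.2 -239.7 -226.3] z [107.2 119.9 123.3]
```

Request:
send_rows:
  targets:
    - {"gripper": 1,"x": 0,"y": -0.1,"z": 1.5,"ax": 0,"ay": 0,"az": 0.7}
    - {"gripper": 1,"x": 0,"y": -0.06,"z": 1.5,"ax": 0.1,"ay": 0,"az": 0}
    - {"gripper": 1,"x": 0,"y": 0,"z": 1.5,"ax": 0,"ay": 0,"az": 0}
    - {"gripper": 1,"x": 0,"y": 0,"z": 0.5,"ax": 0,"ay": 0,"az": 0}
    - {"gripper": 1,"x": 0,"y": 0,"z": 0,"ax": 0,"ay": 0,"az": 0}

```text
clock: 6.47
position: [555.6, -176.9, 49.6]
ee_rot: [0.72, -0.694, -0.001, 0.001]
contact_force: [-0.3, -0.9, -1.2]
gripper_width: 38.6
grasp_force: 61.3
```

```bash
python3 plan.py 556 -178 42 -88 2 1
```

```text
now [ 555.6 -176.9   49.6] F [-0.3 -0.9 -1.2] w 38.6 t 6.4667
[{"gripper": 1.0, "x": 0.05, "y": -0.02, "z": 0.38, "ax": 0.1, "ay": 0.0, "az": 0.1}, {"gripper": 1.0, "x": 0.06, "y": -0.02, "z": 0.38, "ax": 0.0, "ay": 0.0, "az": 0.1}]
```

Request:
send_rows:
  targets:
    - {"gripper": 1,"x": 0.1,"y": -0.04,"z": 0.3,"ax": 0.1,"ay": 0,"az": 0.2}
    - {"gripper": 1,"x": 0,"y": 0,"z": 0.3,"ax": 0,"ay": 0,"az": 0}
    - {"gripper": 1,"x": 0,"y": 0,"z": 0.3,"ax": 0,"ay": 0,"az": 0}
    - {"gripper": 1,"x": 0,"y": 0,"z": 0.2,"ax": 0,"ay": 0,"az": 0}
    - {"gripper": 1,"x": 0,"y": 0,"z": 0,"ax": 0,"ay": 0,"az": 0}

```text
clock: 6.88
position: [558.2, -178.7, 43.0]
ee_rot: [0.719, -0.695, 0.002, -0.002]
contact_force: [-4.9, 3.3, 11.5]
gripper_width: 38.6
grasp_force: 62.2
```

Request:
send_rows:
  targets:
    - {"gripper": 1,"x": 0,"y": 0,"z": 0.2,"ax": 0,"ay": 0,"az": 0}
    - {"gripper": 1,"x": 0,"y": 0,"z": 0.2,"ax": 0,"ay": 0,"az": 0}
    - {"gripper": 1,"x": 0,"y": 0,"z": 0.1,"ax": 0,"ay": 0,"az": 0}
    - {"gripper": 1,"x": 0,"y": 0,"z": 0,"ax": 0,"ay": 0,"az": 0}
    - {"gripper": 1,"x": 0,"y": 0,"z": 0,"ax": 0,"ay": 0,"az": 0}

```text
clock: 7.3
position: [558.2, -178.8, 42.8]
ee_rot: [0.719, -0.695, 0.003, -0.002]
contact_force: [-14.2, 7.3, 36.3]
gripper_width: 38.5
grasp_force: 64.2
```

Request:
send_rows:
  targets:
    - {"gripper": 1,"x": 0,"y": 0,"z": -0.5,"ax": 0,"ay": 0,"az": 0}
    - {"gripper": 1,"x": 0,"y": 0,"z": -0.4,"ax": 0,"ay": 0,"az": 0}
    - {"gripper": 1,"x": 0,"y": 0,"z": 0,"ax": 0,"ay": 0,"az": 0}
    - {"gripper": 1,"x": 0,"y": 0,"z": 0,"ax": 0,"ay": 0,"az": 0}

```text
clock: 7.63
position: [557.5, -178.8, 44.2]
ee_rot: [0.719, -0.695, 0.001, -0.001]
contact_force: [-0.1, -0.5, -0.8]
gripper_width: 38.6
grasp_force: 61.3
```

```bash
python3 - <<'E'
from h import *
s=arm.read_state();print(s['position'],R.from_quat(s['ee_rot']).as_matrix().round(4).tolist(),s['contact_force'])
p,d,S=cloud('scene');a=cv2.resize(p[150:270,330:490,::-1],None,fx=5,fy=5,interpolation=cv2.INTER_CUBIC);cv2.imwrite('pics/s3.png',a)
p,d,W=cloud('top')
ez=s['position'][2]+22.7
for n,C in(('scene',S),('top',W)):
    B=C.reshape(-1,3);B=B[(abs(B[:,0]-555)<70)&(abs(B[:,1]+178)<95)&(B[:,2]>ez-3)&(B[:,2]<ez+4)&(abs(B[:,1]+178)>45)]
    for t in(B[B[:,1]>-178],B[B[:,1]<-178]): print(n,len(t),np.round(np.percentile(t[:,0],[2,98]),1),np.round(np.percentile(t[:,1],[2,98]),1),np.median(t[:,2]))
E
```

```text
[ 557.52988806 -178.81066325   44.19319003] [[0.0328, -0.9995, 0.0036], [-0.9995, -0.0328, 0.0002], [-0.0001, -0.0036, -1.0]] [-0.05462989 -0.46584993 -0.83744769]
scene 157 [538.5 573.4] [-132.1 -102.1] 65.85970423011383
scene 140 [542.4 577.5] [-251.1 -223.8] 65.66233876392397
top 39 [539.9 549.4] [-131.6 -108.1] 66.06971472262023Traceback (most recent call last):
  File "<stdin>", line 8, in <module>
    return _quantile_unchecked(
        a, q, axis, out, overwrite_input, method, keepdims, weights)
    return _ureduce(a,
                    func=_quantile_ureduce_func,
    ...<5 lines>...
                    overwrite_input=overwrite_input,
                    method=method)
    r = func(a, **kwargs)
    result = _quantile(arr,
                       quantiles=q,
    ...<2 lines>...
                       out=out,
                       weights=wgt)
    slices_having_nans = np.isnan(arr[-1, ...])
                                  ~~~^^^^^^^^^
IndexError: index -1 is out of bounds for axis 0 with size 0
```

View pics/s3.png

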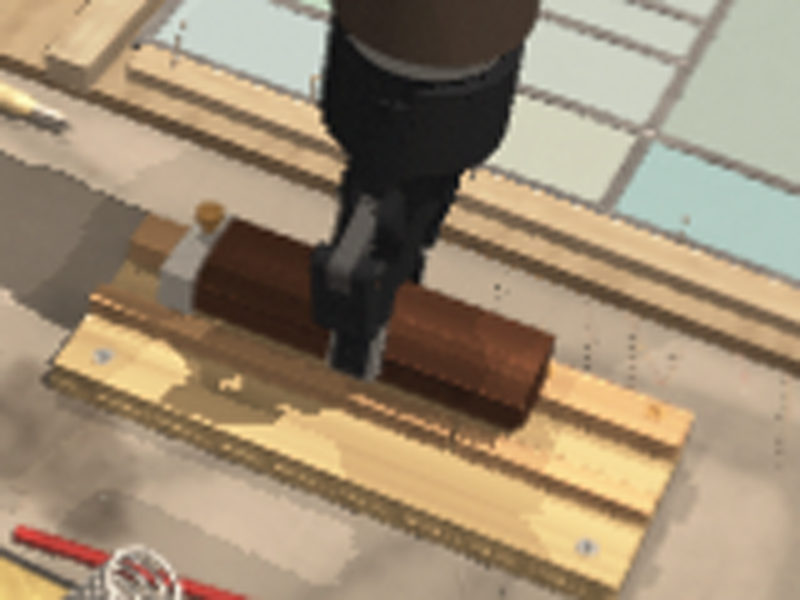

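The picture shows the workpiece parallel over the groove but about 2 mm too far towards the fence, with the foot catching the fence top. I'll shift it forward and try again.

Request:
send_rows:
  targets:
    - {"gripper": 1,"x": 0,"y": 0.25,"z": -0.2,"ax": -0.2,"ay": 0,"az": 0}
    - {"gripper": 1,"x": 0,"y": 0,"z": 0,"ax": 0,"ay": 0,"az": 0}
    - {"gripper": 1,"x": 0,"y": 0,"z": 0.4,"ax": 0,"ay": 0,"az": 0}
    - {"gripper": 1,"x": 0,"y": 0,"z": 0.4,"ax": 0,"ay": 0,"az": 0}
    - {"gripper": 1,"x": 0,"y": 0,"z": 0,"ax": 0,"ay": 0,"az": 0}

```text
clock: 8.15
position: [554.2, -178.8, 37.0]
ee_rot: [0.719, -0.695, -0.001, 0.001]
contact_force: [0.5, 0.5, -1.3]
gripper_width: 38.5
grasp_force: 61.3
```

Request:
send_rows:
  targets:
    - {"gripper": 1,"x": 0,"y": 0,"z": 0.3,"ax": 0,"ay": 0,"az": 0}
    - {"gripper": 1,"x": 0,"y": 0,"z": 0.3,"ax": 0,"ay": 0,"az": 0}
    - {"gripper": 1,"x": 0,"y": 0,"z": 0.1,"ax": 0,"ay": 0,"az": 0}
    - {"gripper": 1,"x": 0,"y": 0,"z": 0,"ax": 0,"ay": 0,"az": 0}
    - {"gripper": 1,"x": 0,"y": 0,"z": 0,"ax": 0,"ay": 0,"az": 0}

```text
clock: 8.57
position: [555.0, -178.9, 31.4]
ee_rot: [0.719, -0.695, 0.0, -0.0]
contact_force: [-0.4, -0.1, -0.1]
gripper_width: 38.7
grasp_force: 61.5
```

Request:
send_rows:
  targets:
    - {"gripper": 1,"x": -0.2,"y": 0,"z": 0,"ax": 0,"ay": 0,"az": 0}
    - {"gripper": 1,"x": -0.2,"y": 0,"z": 0,"ax": 0,"ay": 0,"az": 0}
    - {"gripper": 1,"x": -0.1,"y": 0,"z": 0,"ax": 0,"ay": 0,"az": 0}
    - {"gripper": 1,"x": 0,"y": 0,"z": 0,"ax": 0,"ay": 0,"az": 0}
    - {"gripper": 1,"x": 0,"y": 0,"z": 0,"ax": 0,"ay": 0,"az": 0}

```text
clock: 8.98
position: [555.0, -173.6, 31.4]
ee_rot: [0.719, -0.695, 0.0, -0.0]
contact_force: [-0.1, 0.9, -0.4]
gripper_width: 38.7
grasp_force: 61.5
```

Request:
send_rows:
  targets:
    - {"gripper": 1,"x": -0.1,"y": 0,"z": 0,"ax": 0,"ay": 0,"az": 0}
    - {"gripper": 1,"x": -0.1,"y": 0,"z": 0,"ax": 0,"ay": 0,"az": 0}
    - {"gripper": 1,"x": 0,"y": 0,"z": 0,"ax": 0,"ay": 0,"az": 0}
    - {"gripper": 1,"x": 0,"y": 0,"z": 0,"ax": 0,"ay": 0,"az": 0}

```text
clock: 9.32
position: [554.8, -172.2, 31.3]
ee_rot: [0.719, -0.695, 0.0, 0.0]
contact_force: [0.2, -3.3, -0.4]
gripper_width: 38.8
grasp_force: 61.4
```

Request:
send_rows:
  targets:
    - {"gripper": 1,"x": 0,"y": -0.2,"z": 0,"ax": 0,"ay": 0,"az": 0}
    - {"gripper": 1,"x": 0,"y": -0.2,"z": 0,"ax": 0,"ay": 0,"az": 0}
    - {"gripper": 1,"x": 0,"y": -0.1,"z": 0,"ax": 0,"ay": 0,"az": 0}
    - {"gripper": 1,"x": 0,"y": 0,"z": 0,"ax": 0,"ay": 0,"az": 0}
    - {"gripper": 1,"x": 0,"y": 0,"z": 0,"ax": 0,"ay": 0,"az": 0}

```text
clock: 9.73
position: [557.0, -172.1, 31.3]
ee_rot: [0.719, -0.695, -0.002, 0.002]
contact_force: [-5.6, -2.7, 5.0]
gripper_width: 38.9
grasp_force: 61.7
```

Request:
send_rows:
  targets:
    - {"gripper": 1,"x": 0,"y": -0.2,"z": 0.2,"ax": 0,"ay": 0,"az": 0}
    - {"gripper": 1,"x": 0,"y": -0.2,"z": 0.2,"ax": 0,"ay": 0,"az": 0}
    - {"gripper": 1,"x": 0,"y": 0,"z": 0.1,"ax": 0,"ay": 0,"az": 0}
    - {"gripper": 1,"x": 0,"y": 0,"z": 0,"ax": 0,"ay": 0,"az": 0}
    - {"gripper": 1,"x": 0,"y": 0,"z": 0,"ax": 0,"ay": 0,"az": 0}

```text
clock: 10.15
position: [557.1, -172.1, 31.3]
ee_rot: [0.719, -0.695, -0.005, 0.005]
contact_force: [-22.7, 3.2, 39.9]
gripper_width: 38.5
grasp_force: 63.9
```

```bash
python3 - <<'E'
from h import *
s=arm.read_state();print(s['position'],R.from_quat(s['ee_rot']).as_matrix().round(4).tolist(),s['contact_force'],s['wrist_torque'])
p,d,S=cloud('scene');a=cv2.resize(p[150:270,330:490,::-1],None,fx=5,fy=5,interpolation=cv2.INTER_CUBIC);cv2.imwrite('pics/s4.png',a)
E
```

```text
[ 557.14220578 -172.12053104   31.26420356] [[0.0334, -0.9993, -0.0137], [-0.9994, -0.0334, -0.0006], [0.0001, 0.0137, -0.9999]] [-22.69754444   3.20237042  39.89009004] [0.5672041  6.25025914 0.08244941]
```

View pics/s4.png

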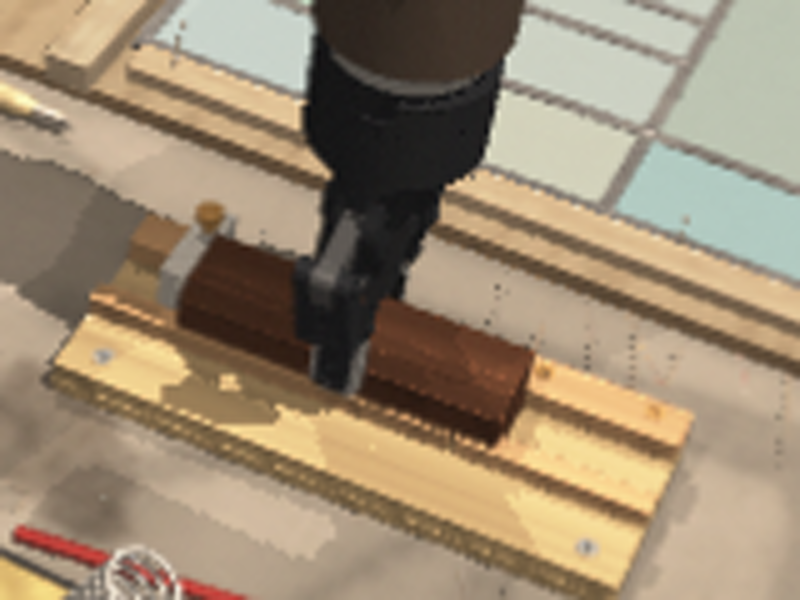

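The workpiece sits in the groove with its end against the stop at crop (180,300). The diagonal push measures about 23 N at the fence and 40 N on the bed. I'll ease off a little and check seating and tilt.

Request:
send_rows:
  targets:
    - {"gripper": 1,"x": 0,"y": 0.15,"z": -0.15,"ax": 0,"ay": 0,"az": 0}
    - {"gripper": 1,"x": 0,"y": 0,"z": 0,"ax": 0,"ay": 0,"az": 0}
    - {"gripper": 1,"x": 0,"y": 0,"z": 0,"ax": 0,"ay": 0,"az": 0}
    - {"gripper": 1,"x": 0,"y": 0,"z": 0,"ax": 0,"ay": 0,"az": 0}
    - {"gripper": 1,"x": 0,"y": 0,"z": 0,"ax": 0,"ay": 0,"az": 0}

```text
clock: 10.62
position: [557.1, -172.1, 31.2]
ee_rot: [0.719, -0.695, -0.004, 0.004]
contact_force: [-17.3, 1.7, 27.9]
gripper_width: 39.0
grasp_force: 63.4
```

```bash
python3 - <<'E'
from fit import *
s=arm.read_state();print(s['position'],R.from_quat(s['ee_rot']).as_matrix().round(4).tolist(),s['contact_force'],s['gripper_width'])
for c in('scene','top'):
    p,d,W=cloud(c)
    B=W.reshape(-1,3);B=B[(abs(B[:,0]-560)<12)&(abs(B[:,1]+169)<80)&(abs(B[:,1]+169)>45)&(B[:,2]>45)&(B[:,2]<62)]
    for t in(B[B[:,1]>-169],B[B[:,1]<-169]):
        if len(t)>10:
            k=np.linalg.lstsq(np.c_[t[:,:2]-t[:,:2].mean(0),np.ones(len(t))],t[:,2],rcond=None)[0]
            print(c,len(t),'ztop',k[2].round(1),'slope',k[:2].round(3),'y',np.percentile(t[:,1],[1,99]).round(1))
    T=W.reshape(-1,3);T=T[(abs(T[:,0]-575)<30)&(T[:,1]>-97)&(T[:,1]<-70)&(T[:,2]>38)]
    print('stop y',np.percentile(T[:,1],[2,98]).round(1))
W=cloud('scene')[2]
print('finger',[(v,*W[v,399].round(0)) for v in range(216,232)])
E
```

```text
[ 557.0610092  -172.13708785   31.24408463] [[0.0333, -0.9994, -0.0108], [-0.9994, -0.0333, -0.0005], [0.0001, 0.0109, -0.9999]] [-17.26368433   1.69325765  27.89263242] 38.991927949821985
scene 99 ztop 52.6 slope [-0.001 -0.026] y [-123.5  -93.3]
scene 123 ztop 52.8 slope [-0.026  0.021] y [-245.1 -214.4]
stop y [-96.1 -71.2]
top 14 ztop 53.8 slope [0.196 0.086] y [-122.4 -106.4]
stop y [-96.6 -70.6]
finger [(216, np.float64(500.0), np.float64(-185.0), np.float64(102.0)), (217, np.float64(499.0), np.float64(-186.0), np.float64(100.0)), (218, np.float64(500.0), np.float64(-186.0), np.float64(97.0)), (219, np.float64(502.0), np.float64(-186.0), np.float64(92.0)), (220, np.float64(506.0), np.float64(-184.0), np.float64(84.0)), (221, np.float64(506.0), np.float64(-185.0), np.float64(83.0)), (222, np.float64(524.0), np.float64(-180.0), np.float64(60.0)), (223, np.float64(524.0), np.float64(-180.0), np.float64(57.0)), (224, np.float64(526.0), np.float64(-180.0), np.float64(52.0)), (225, np.float64(528.0), np.float64(-180.0), np.float64(48.0)), (226, np.float64(530.0), np.float64(-179.0), np.float64(42.0)), (227, np.float64(530.0), np.float64(-179.0), np.float64(39.0)), (228, np.float64(530.0), np.float64(-180.0), np.float64(37.0)), (229, np.float64(530.0), np.float64(-180.0), np.float64(33.0)), (230, np.float64(536.0), np.float64(-179.0), np.float64(24.0)), (231, np.float64(535.0), np.float64(-180.0), np.float64(22.0))]
```

```bash
python3 -c "
from bench import arm
print(arm.job_done())"
```

```text
the job is handed in; nothing more can be done
None
```

The job is handed in with the offcut in the groove, foot on the bed, bevel to the front and end against the stop. The arm is still gripping it and pushing diagonally, about 28 N down and 17 N towards the fence at the last reading; no result of the judging came back.

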